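# Swing the drill-jig plate against its stop and lock it with the keeper

### The job

On the drilling jig, push the aluminium swing plate near its free corner so that it pivots about its pin until it meets the sprung stop, and press it steadily against the stop with about 14 N for a second, gently: never more than 20 N. Then swing the keeper round by its knob until its tip lies snug against the edge of the plate that you pushed, so the plate stays touching the stop when you let go. Leave the jar, pliers, wrench and hex keys where they are.

Things in the scene. Friction and masses are not known exactly. Their poses are not given: they have to be found in the camera images.
- jig: Drilling jig fixed to the bench: plywood board 290 x 370 mm, 18 mm thick (x -240 to +50, y -165 to +205 mm). Origin on the axis of the fixed pivot pin (12 mm, its 22 mm round head tops out 44 mm above the bench), at bench level; z up. At home the plate's axes point as the jig's do to within 0.1 rad; at the start it is turned clockwise from there, seen from above, by 0.4 to 0.9 rad.
- plate: Aluminium swing plate 165 x 80 x 16 mm, about 0.75 kg, loose and flat on the board (top 34 mm above the bench), a hole near one corner over the pivot pin, a low dark bracket (16 mm tall) screwed on top. Origin: centre of the hole, underside. It reaches x -145 to +20, y -20 to +60 mm in its axes. It stays where it is left.
- plate_push (a point): Point to push: on the plate's long edge face at plate y = +60 mm, 15 mm from the free corner (plate x = -130 mm), half-way up the edge (26 mm above the bench). Axes as the plate's; pushing towards plate -y turns it home, counter-clockwise from above. Sliding friction costs 1.5 to 4.5 N here.
- stop: Dark steel stop, 36 x 26 x 40 mm, on the board. Its screw points to jig +y at jig x = -120 mm and ends in a rubber pad that meets the plate's y = -20 mm edge. How far it is screwed out is not measured: pad face at jig y -31 to -9 mm, to be felt. The pad yields from 2 N, then 1 mm per 7 N, and bottoms after 2.6 mm at 20 N. Origin at jig (-120, 0, 18) mm, axes as the jig's.
- keeper (a joint): Angle of the keeper, a flat steel arm 16 mm wide that turns on a pin at jig (-172, +82) mm just above the board. At 0 it points to jig +y, clear of the plate; it grows clockwise seen from above; at 1.57 it points to jig +x. With the plate home it meets the plate's y = +60 mm edge at 1.55 to 2.15. Stiff (about 5 N at the knob); stays where it is left.
- keeper_tip (a point): Centre of the keeper's round tip (radius 8 mm), 50 mm from the keeper's pin, 27 mm above the bench. When it touches the plate's edge, this point is at y = +68 mm in the plate's axes.
- keeper_knob (a point): Upright black round knob on the keeper's tip, 14 mm diameter, from 34 to 76 mm above the bench, 50 mm from the keeper's pin; this point is on its axis, 59 mm above the bench. It can be pinched from above clear of the plate.
- jar: Empty glass jam jar, 68 mm across, 92 mm tall, standing on the jig board on the stop's side. Origin at the centre of its underside. A bystander.
- pliers: Stainless pliers about 155 mm long, lying on the bench to the left. Origin near the middle. A bystander.
- wrench: Red adjustable wrench about 205 mm long, lying on the bench to the right. Origin near the middle. A bystander.
- hexkeys: Hex key set in a grey holder 35 x 100 x 45 mm, keys up to 100 mm above the bench, to the right. Origin at the centre of its underside. A bystander.
Things that resemble listed ones, but are neither listed nor needed, are in the scene too. Several things have the shape of the plate; the one meant has the colours described above.

How it is judged (in metres and radians):
On the way, in this order (a step that is already met when the one before it is completed fails the run):
1. the plate is pushed by the fingers and pressed on the stop with more than 8 N for 0.7 s (contact force between plate and stop above 8 N and contact force between the fingers and plate above 4 N), for 0.7 s.
2. the keeper's tip is within 4 mm of the pushed edge of the plate and the plate touches the stop (y of keeper_tip in the frame of plate below 0.072 m and value of joint keeper above 1.4 rad and contact force between plate and stop above 0.3 N), for 0.2 s.
At the end, for the whole second after the job is handed in: The plate lies flat on its pin, at rest and still touching the stop pad (more than 0.3 N), and the keeper lies along the pushed edge (angle over 1.4 rad) with its tip within 4 mm of that edge; the robot touches nothing (all of step 2 and y of keeper_tip in the frame of plate above 0.064 m and angle between plate's own z axis and vertical below 0.03 rad and horizontal distance between plate and jig below 0.004 m and linear speed of plate below 0.01 m/s).
It fails at once if the plate is pressed on the stop with more than 20 N (contact force between plate and stop above 20 N).
It fails at once if the jar is moved more than 30 mm or tipped (distance of jar from where it was at the start of the episode above 0.03 m or angle between jar's own z axis and vertical above 0.4 rad).
It fails at once if the pliers, wrench or hex keys are moved more than 30 mm (distance of any of pliers, wrench, hexkeys from where it was at the start of the episode above 0.03 m).
It also fails if it takes over 72 s, if anything falls off the work surface, if the arm or the gripper's body presses on something with over 40 N, if the wrist force passes 120 N, or if a joint passes its speed limit or range.

### The arm

A 6-joint arm with a two-finger parallel gripper is mounted at the origin on the work surface. World frame = base frame: x ahead of the robot, y to its left, z up, the work surface at z = 0. Lengths are in mm, angles in rad, forces in N, time in s.
With the tool pointing down it reaches from about 375 to 975 mm from the base axis. Payload 3.8 kg.
Tool frame: the origin (TCP) lies midway between the tips of the shut fingers; the grasp point (between the pads) lies 19 mm behind it (robot.pinch_z is the distance from the TCP to the grasp point, in mm); z points along the fingers, y is the line along which they close (so a half turn about z gives the same grasp; the last joint's range is limited). The gripper opens to 85 mm and grips with 20 to 120 N. Pads are 22 mm wide; open, the fingers measure 114 mm over their backs; the gripper's body (76 mm by 85 mm) begins 54 mm behind the grasp point. The pads swing forward as they close: fully open they stand 13 mm farther back than shut.
Start: joints at [1.215, 0.264, 1.604, -0, 1.274, -0.037], TCP at [211.561, 640.984, 231.28] pointing down, gripper open.
Joint ranges: [-2.63, 2.63], [-0.94, 2.18], [0.31, 2.57], [-1.31, 4.45], [0, 2.66], [-2.55, 2.55]. Speed limits (rad/s): [2.57, 2.57, 3.14, 3.14, 3.14, 3.14].

### API

Orientations are given as [roll, pitch, yaw] about the fixed x, y, z axes, in that order (R = Rz(yaw) Ry(pitch) Rx(roll)).
In Python, from plant import observe, viewer, robot gives the robot as it stands.
- The arm moves only by the tool drive_tool, never from a script. Its argument "steps" is a list of rows, each a list of 5 numbers: the opening, from 0 (shut) to 1 (fully open), then the shift along the world's x, y, z in units of 0.06 m (1.0 is 0.06 m), then the turn about the world's z in units of pi rad (1.0 is pi rad). In form: [[claw, dx, dy, dz, yaw], ...]. A call has 1 to 12 rows; each row shifts and turns the commanded pose from where the row before left it; what a row does not reach is not made up. A row lasts 1/8 s, in which the tool goes at most 62.5 mm and 10.7 degrees, less where a joint would pass 70% of its speed; a pose out of reach is approached as far as the arm can. A call with a number of a shift or a turn outside -1 to 1 is refused whole. A call with a gripper value outside its range is refused whole. The fingers move at their own pace and stop on an object; "squeeze" is the grip in N (left out, the last holds). Time passes only in rows, so rows that do not move let the fingers close. It gives the time, the measured TCP pose, the force, the opening and the grip force at its end, in the units of the state.
- observe(): the state, without advancing time (a new reading comes with each control period).
- viewer.get_image(name): name is "side" or "top" or "wrist"; returns a dict with "color" (420x560x3 uint8, blue, green, red), "depth" (420x560 float32, mm along the optical axis (not along the pixel's ray), 0 where there is no reading), "K" (3x3 intrinsics, pixels), "world_to_cam" (4x4, takes a point from world to camera coordinates). Camera axes: x right, y down, z forward; pixel columns grow to the right and rows downward; lengths in mm; the calibration is good to about 2 mm. A picture is of the moment at which its call begins.
- robot.hand_in(): hands the job in; it is judged then, once.
The state is a dict: "time": time; "joint_positions": joint angles; "qvel": joint speeds; "joint_efforts": joint torques, N m; "eef_pos": TCP position; "tcp_rot": TCP orientation; "ft_force": force on the tool from outside, world axes, zero at the start; "torque": the same for the moment, N m; "gripper_width": finger opening in mm; "grasp_force": force on a finger pad.
Only numpy, scipy, OpenCV 4.12 (cv2) and the standard library are available. Lean on these libraries where they do the work, as an engineer would, in place of code of your own. Each camera call takes 0.05 s, during which the arm holds its last target. There are 200 camera calls.

## Working session

There is one attempt and no reset: what is moved stays moved. The work goes in short steps, Python scripts to look and compute and a tool call to move; the robot and the scene stay as the last step left them, time stands still between calls to the robot, and variables do not carry over. Pictures are saved under pics/ and viewed, at most 10 in all, crops included, and the job is handed in when it is done.

Besides the shell and the picture viewer there is one more tool, called as name(argument=value, ...) on one line, values as JSON. drive_tool: Moves the arm, as the interface text tells. Shifts and turns lie within -1 to 1; 1 stands for 0.06 m of shift or pi rad of turn. Its arguments: {"type":"object","properties":{"steps":{"type":"array"},"squeeze":{"type":"number"}},"required":["steps"]}

```bash
mkdir -p pics
cat > h.py <<'E'
import numpy as np, cv2
from plant import observe, viewer, robot
def snap(n,f):
    im=viewer.get_image(n); cv2.imwrite(f'pics/{f}.png',im['color']); np.savez(f'pics/{f}.npz',**im); return im
def px(f,u,v,z=None,r=1):
    im=np.load(f'pics/{f}.npz'); K=im['K'];T=np.linalg.inv(im['world_to_cam'])
    d=np.linalg.inv(K)@[u,v,1.]
    if z is None:
        p=im['depth'][int(v)-r:int(v)+r+1,int(u)-r:int(u)+r+1]; s=np.median(p[p>0])
    else: s=(z-T[2,3])/(T[:3,:3]@d)[2]
    return np.round(T[:3,:3]@(d*s)+T[:3,3],1)
E
python3 - <<'E'
from h import *
a=snap('top','top0'); snap('side','side0')
cv2.imwrite('pics/top0b.png',cv2.resize(a['color'],(800,600)))
print(observe())
E
```

```text
{'time': 0.1, 'joint_positions': array([ 1.21509308e+00,  2.64695075e-01,  1.60526562e+00, -1.09223376e-06,
        1.27367579e+00, -3.69375136e-02]), 'qvel': array([ 0.00118334, -0.00049981, -0.00307081,  0.00027084,  0.00093418,
        0.00070979]), 'joint_efforts': array([-3.49401271e-04, -5.16701353e+01, -3.68590665e+01, -1.35781047e-04,
        6.17129277e-03, -1.03046335e-05]), 'eef_pos': array([211.33570681, 640.36272326, 230.05965709]), 'tcp_rot': array([-3.13955018e+00, -7.44336599e-05,  2.82282716e+00]), 'ft_force': array([ 0.22232579, -0.10877253,  0.68348762]), 'torque': array([ 0.02545954, -0.03299778,  0.04418043]), 'grasp_force': 0.0, 'gripper_width': 85.5130156274835}
```

View pics/top0b.png

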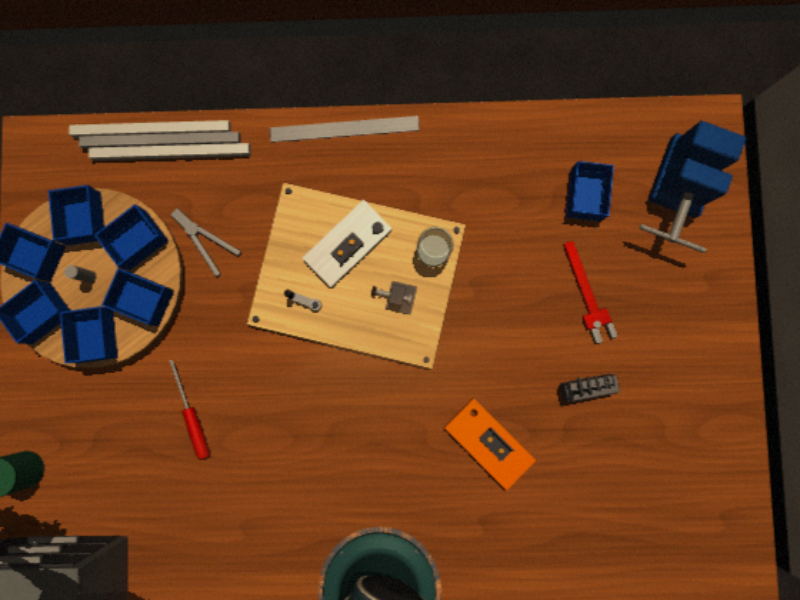

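View pics/side0.png

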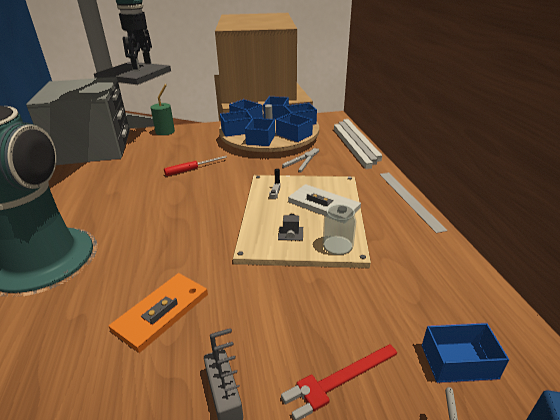

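Run:
```python
from h import *
a=cv2.imread('pics/top0.png')[120:265,168:332]
cv2.imwrite('pics/c0.png',cv2.resize(a,None,fx=4,fy=4,interpolation=cv2.INTER_CUBIC))
```

```text
(no output)
```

View pics/c0.png

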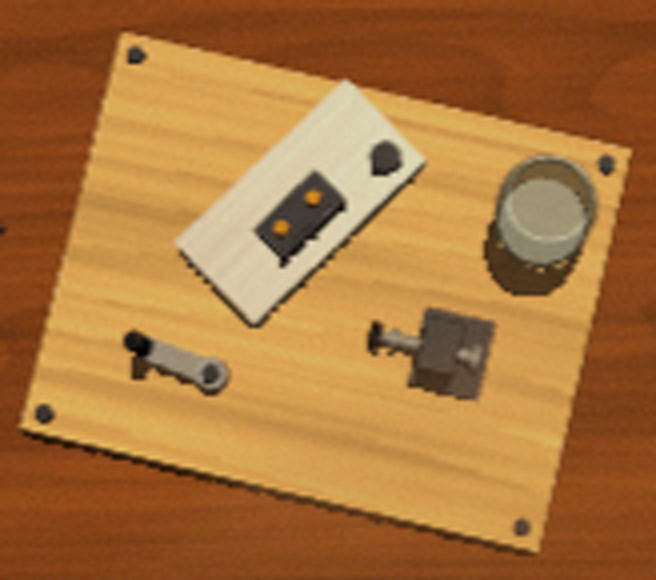

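```bash
cat >> h.py <<'E'
def fit(L,W):
    L=np.array(L,float);W=np.array(W)[:,:2]; l=L-L.mean(0); w=W-W.mean(0)
    a=np.arctan2((l[:,0]*w[:,1]-l[:,1]*w[:,0]).sum(),(l*w).sum())
    R=np.array([[np.cos(a),-np.sin(a)],[np.sin(a),np.cos(a)]]); t=W.mean(0)-R@L.mean(0)
    return a,R,t,np.round(W-(L@R.T+t),1)
E
python3 - <<'E'
from h import *
c=lambda x,y,z:px('top0',168+x/4-.375,120+y/4-.375,z)
a,R,t,e=fit([(50,205),(50,-165),(-240,-165),(-240,205)],[c(122,33,18),c(631,150,18),c(540,550,18),c(22,428,18)])
print('jig',a,t,e.tolist())
b,Rp,tp,e=fit([(20,60),(20,-20),(-145,-20),(-145,60)],[c(346,82,34),c(425,160,34),c(255,325,34),c(178,243,34)])
print('plate',b,b-a,tp,e.tolist()); print('pin',c(385,155,44))
print('keeper pin',c(210,373,30),R@[-172,82]+t,'knob',c(134,342,76),R@[-172,132]+t)
print('pad',c(372,338,26), R.T@(c(372,338,30)[:2]-t))
print('push',Rp@[-130,60]+tp,'home push',R@[-130,60]+t)
print('jar',c(540,210,92),'cam',np.linalg.inv(np.load('pics/top0.npz')['world_to_cam'])[:3,3])
E
```

```text
jig -0.2559349790113995 [688.26756685 -13.17279467] [[-1.4, -0.4], [-1.8, 1.5], [2.0, 0.0], [1.2, -1.1]]
plate -0.8229742119375477 -0.5670392329261482 [687.51429238 -12.97410117] [[-1.8, 0.4], [0.3, 1.3], [0.9, 0.2], [0.6, -1.9]]
pin [689.  -12.5  44. ]
keeper pin [543.1 111.9  30. ] [542.62842147 109.69802909] knob [561.1 156.4  76. ] [555.28592363 158.06938052]
pad [ 5.649e+02 -1.000e-01  2.600e+01] [-123.09158067  -18.90359039]
push [643.09892283 123.14083169] home push [577.69105572  77.78233265]
jar [ 639.6 -115.    92. ] cam [ 432.04128032  -46.67738629 1292.054517  ]
```

drive_tool(steps=[[0,0.627,-0.696,0,-0.0133],[0,0.627,-0.696,0,-0.0133],[0,0.627,-0.696,0,-0.0133],[0,0.627,-0.696,0,-0.0133],[0,0.627,-0.696,0,-0.0133],[0,0.627,-0.696,0,-0.0133],[0,0.627,-0.696,0,-0.0133],[0,0.627,-0.696,0,-0.0133],[0,0.627,-0.696,0,-0.0133],[0,0.627,-0.696,0,-0.0133],[0,0.627,-0.696,0,-0.0133],[0,0.627,-0.696,0,-0.0133]])

```text
time: 1.6
eef_pos: [663.7, 138.3, 230.7]
tcp_rot: [-3.141, -0.001, 2.32]
ft_force: [0.2, 0.9, -0.8]
gripper_width: -0.1
grasp_force: 0.0
```

drive_tool(steps=[[0,0,0,-0.8,0],[0,0,0,-0.8,0],[0,0,0,-0.8,0],[0,0,0,-0.6,0],[0,0,0,-0.3,0],[0,0,0,-0.13,0],[0,0,0,0,0]])

```text
time: 2.48
eef_pos: [663.6, 140.0, 26.1]
tcp_rot: [3.141, 0.001, 2.321]
ft_force: [0.5, 0.9, 0.5]
gripper_width: -0.2
grasp_force: 0.0
```

Run:
```python
from h import *
a=snap('side','s1')['color'][150:280,220:380]; b=snap('wrist','w1')['color']
cv2.imwrite('pics/c1.png',np.hstack([cv2.resize(a,(480,390)),cv2.resize(b,(320,390))]))
```

```text
(no output)
```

View pics/c1.png

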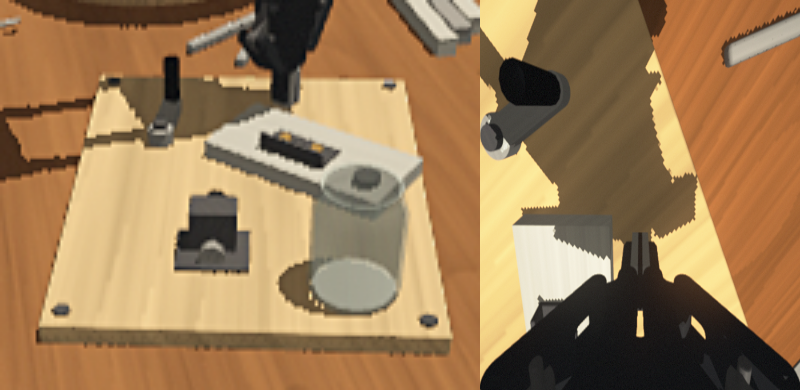

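drive_tool(steps=[[0,-0.107,-0.108,-0.025,0],[0,-0.107,-0.108,-0.025,0],[0,-0.092,-0.034,0,0.0127],[0,-0.092,-0.034,0,0.0127],[0,-0.092,-0.034,0,0.0127],[0,-0.092,-0.034,0,0.0127],[0,-0.092,-0.034,0,0.0127],[0,-0.081,-0.052,0,0.0127],[0,-0.081,-0.052,0,0.0127],[0,-0.081,-0.052,0,0.0127],[0,-0.081,-0.052,0,0.0127],[0,-0.081,-0.052,0,0.0127]])

```text
time: 4.08
eef_pos: [599.6, 103.5, 24.7]
tcp_rot: [3.136, 0.002, 2.721]
ft_force: [1.0, 8.7, 4.7]
gripper_width: -0.1
grasp_force: 4.8
```

Run:
```python
from h import *
a=snap('side','s2')['color'][150:280,220:380]; b=snap('top','t2')['color'][120:265,168:332]
cv2.imwrite('pics/c2.png',np.hstack([cv2.resize(a,(300,580)),cv2.resize(b,(500,580))]))
print(observe()['ft_force'],observe()['eef_pos'])
```

```text
[-0.9046232   8.82780694  5.39198257] [599.07985299 103.12862     24.67918454]
```

View pics/c2.png

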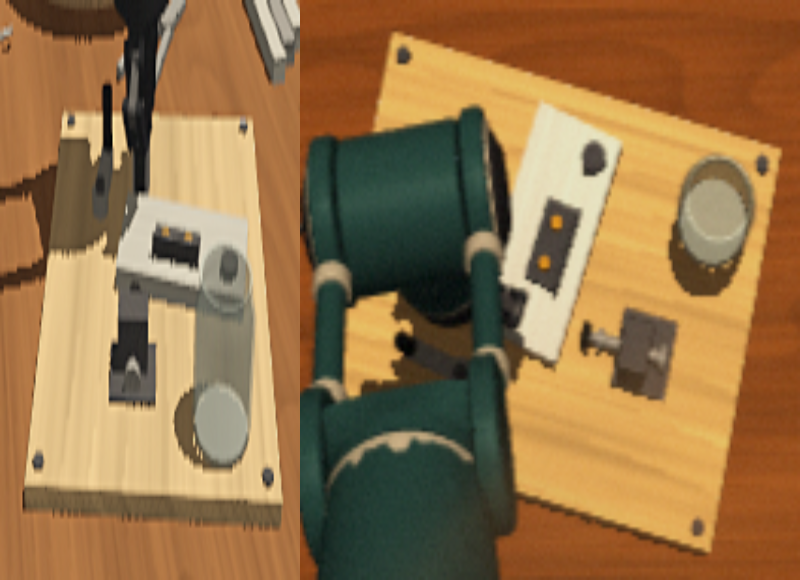

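drive_tool(steps=[[0,-0.037,-0.031,0.025,0.0064],[0,-0.037,-0.031,0,0.0064],[0,-0.037,-0.031,0,0.0064],[0,-0.037,-0.031,0,0.0064]])

```text
time: 4.68
eef_pos: [589.5, 94.8, 24.9]
tcp_rot: [3.139, 0.001, 2.801]
ft_force: [-0.6, 6.0, 2.3]
gripper_width: 0.1
grasp_force: 3.4
```

drive_tool(steps=[[0,0,0,0,0],[0,0,0,0,0]])

```text
time: 4.92
eef_pos: [589.3, 94.5, 24.8]
tcp_rot: [3.14, 0.0, 2.8]
ft_force: [-1.0, 6.3, 4.1]
gripper_width: -0.0
grasp_force: 3.1
```

drive_tool(steps=[[0,-0.017,-0.017,0,0.0032],[0,-0.017,-0.017,0,0.0032],[0,-0.017,-0.017,0,0.0032],[0,0,0,0,0]])

```text
time: 5.42
eef_pos: [586.4, 91.8, 24.9]
tcp_rot: [3.139, 0.0, 2.83]
ft_force: [-0.8, 7.1, 3.1]
gripper_width: 0.4
grasp_force: 3.5
```

drive_tool(steps=[[0,-0.009,-0.009,0,0.0016],[0,0,0,0,0]])

```text
time: 5.68
eef_pos: [586.1, 91.6, 24.9]
tcp_rot: [3.138, 0.001, 2.835]
ft_force: [-0.8, 7.9, 2.6]
gripper_width: -0.1
grasp_force: 4.0
```

drive_tool(steps=[[0,-0.009,-0.009,0,0.0016],[0,0,0,0,0]])

```text
time: 5.92
eef_pos: [585.9, 91.3, 25.0]
tcp_rot: [3.138, 0.001, 2.84]
ft_force: [0.5, 8.9, 1.6]
gripper_width: 0.1
grasp_force: 4.4
```

Run:
```python
from h import *
b=snap('side','s3')['color'][150:280,220:380]; a=snap('top','t3')['color'][120:265,168:332]
cv2.imwrite('pics/c3.png',cv2.resize(a[:,60:],None,fx=5,fy=4,interpolation=2))
print(observe()['ft_force'],observe()['eef_pos'])
```

```text
[0.53665579 9.49263113 3.08104107] [585.84429117  91.32715432  24.9150349 ]
```

View pics/c3.png

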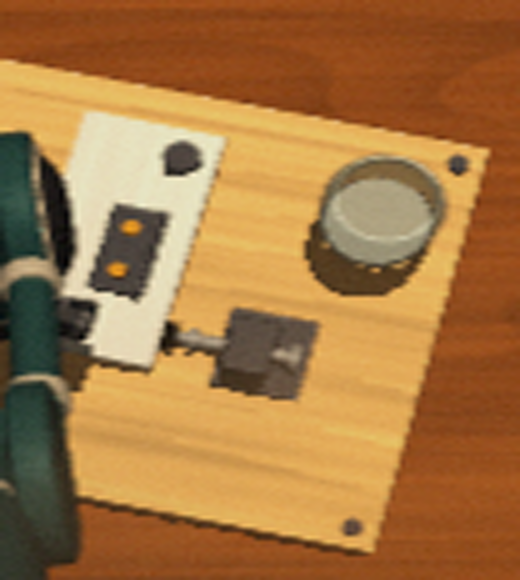

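drive_tool(steps=[[0,-0.004,-0.013,0,0],[0,-0.004,-0.013,0,0],[0,0,0,0,0]])

```text
time: 6.4
eef_pos: [585.5, 90.7, 25.0]
tcp_rot: [3.136, 0.001, 2.84]
ft_force: [1.1, 13.0, 1.0]
gripper_width: 0.0
grasp_force: 5.9
```

drive_tool(steps=[[0,-0.004,-0.013,0,0],[0,-0.004,-0.013,0,0],[0,0,0,0,0]])

```text
time: 6.78
eef_pos: [585.1, 90.1, 25.0]
tcp_rot: [3.135, 0.001, 2.839]
ft_force: [1.0, 16.7, 0.5]
gripper_width: -0.3
grasp_force: 7.4
```

drive_tool(steps=[[0,-0.003,-0.01,0,0],[0,0,0,0,0],[0,0,0,0,0],[0,0,0,0,0],[0,0,0,0,0],[0,0,0,0,0],[0,0,0,0,0],[0,0,0,0,0],[0,0,0,0,0],[0,0,0,0,0],[0,0,0,0,0],[0,0,0,0,0]])

```text
time: 8.28
eef_pos: [585.0, 89.9, 25.0]
tcp_rot: [3.134, 0.001, 2.839]
ft_force: [0.7, 17.2, 0.5]
gripper_width: 0.1
grasp_force: 7.9
```

drive_tool(steps=[[0,0.01,0.035,0,0],[0,0.03,0.1,0,0],[0,0.03,0.1,0.1,0],[0,0,0,0.8,0],[0.4,0,0,0.8,-0.056],[0.4,0,0,0.4,-0.056],[0.4,0,0,0,-0.056],[0.4,0,0,0,-0.056],[0.4,-0.14,0.22,0,-0.056],[0.4,-0.14,0.22,0,-0.056],[0.4,-0.14,0.22,0,-0.056],[0.4,-0.05,0.16,0,-0.056]])

```text
time: 9.78
eef_pos: [559.4, 149.0, 150.1]
tcp_rot: [-3.141, 0.001, 1.428]
ft_force: [-0.2, -0.3, -0.5]
gripper_width: 34.2
grasp_force: 0.0
```

drive_tool(steps=[[0.4,0,0,0,-0.056],[0.4,0,0,0,0]])

```text
time: 10.02
eef_pos: [560.0, 148.8, 150.1]
tcp_rot: [3.141, 0.0, 1.26]
ft_force: [-0.6, 0.5, -0.4]
gripper_width: 34.0
grasp_force: 0.0
```

Run:
```python
from h import *
b=snap('side','s4')['color'][150:280,220:380]; a=snap('wrist','w4')['color']
cv2.imwrite('pics/c4.png',np.hstack([cv2.resize(b,(240,420)),a]))
o=observe();print(o['ft_force'],o['eef_pos'],o['joint_positions'])
im=np.load('pics/w4.npz');p=im['world_to_cam']@[561,156.4,76,1];q=im['K']@p[:3];print(q/q[2])
```

```text
[ 0.60310084 -0.44708776 -0.53834929] [560.08402546 148.68625961 150.08192299] [ 2.16707510e-01  1.49307389e-01  1.89675089e+00 -3.81836085e-04
  1.09558300e+00  5.27250709e-01]
[276.28609038 210.6510195    1.        ]
```

View pics/c4.png

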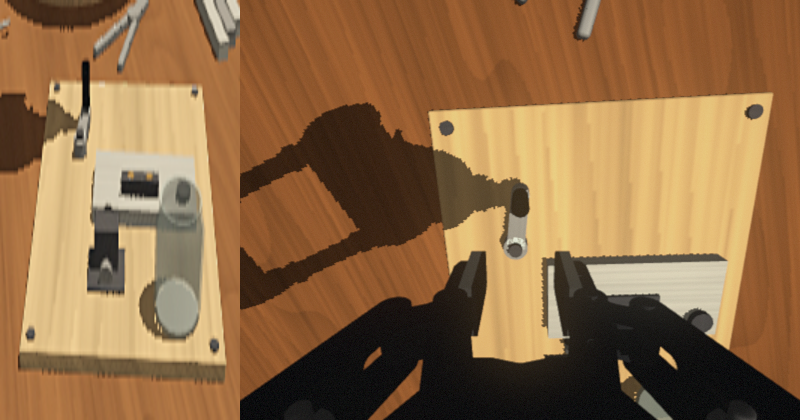

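drive_tool(steps=[[0.4,0.02,0.125,-0.4,0],[0.4,0,0,-0.6,0],[0.4,0,0,-0.4,0],[0.4,0,0,-0.23,0],[0.4,0,0,-0.1,0],[0.22,0,0,0,0],[0.22,0,0,0,0],[0.22,0,0,0,0]])

```text
time: 11.12
eef_pos: [562.1, 156.8, 47.2]
tcp_rot: [3.14, -0.001, 1.258]
ft_force: [-0.1, -0.1, 0.2]
gripper_width: 18.7
grasp_force: 0.0
```

drive_tool(steps=[[0.22,0.098,-0.046,0,-0.0414],[0.22,0.091,-0.059,0,-0.0414],[0.22,0.083,-0.07,0,-0.0414],[0.22,0.073,-0.08,0,-0.0414],[0.22,0.062,-0.089,0,-0.0414],[0.22,0.05,-0.096,0,-0.0414]])

```text
time: 11.88
eef_pos: [588.2, 131.3, 46.8]
tcp_rot: [-3.14, -0.0, 0.473]
ft_force: [-3.5, 4.7, 1.7]
gripper_width: 19.2
grasp_force: 2.5
```

drive_tool(steps=[[0.22,0.037,-0.102,0,-0.0414],[0.22,0.024,-0.106,0,-0.0414],[0.22,0.01,-0.108,0,-0.0414],[0.22,-0.004,-0.108,0,-0.0414],[0.22,-0.009,-0.054,0,-0.0207],[0.22,0,0,0,0]])

```text
time: 12.62
eef_pos: [592.5, 102.2, 46.8]
tcp_rot: [-3.14, -0.001, -0.108]
ft_force: [-1.1, 4.6, 0.2]
gripper_width: 19.0
grasp_force: 1.8
```

Run:
```python
from h import *
b=snap('side','s5')['color'][170:270,230:370]; a=snap('wrist','w5')['color']
cv2.imwrite('pics/c5.png',np.hstack([cv2.resize(b,(400,400)),cv2.resize(a,(400,400))]))
o=observe();print(o['ft_force'],o['eef_pos'],o['joint_positions'])
```

```text
[-0.77910407  3.04961695  1.18627957] [592.57419071 102.20605212  46.79484915] [1.28909117e-01 3.02114812e-01 1.92390562e+00 1.02075937e-03
 9.14529971e-01 1.80592161e+00]
```

View pics/c5.png

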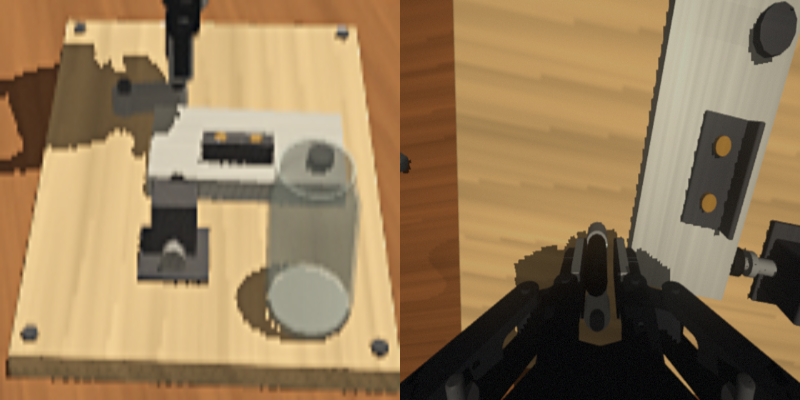

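drive_tool(steps=[[0.22,-0.009,-0.049,0,-0.0191],[0.22,-0.012,-0.049,0,-0.0191],[0.22,-0.015,-0.048,0,-0.0191],[0.22,0,0,0,0]])

```text
time: 13.22
eef_pos: [590.4, 93.1, 46.7]
tcp_rot: [-3.141, -0.001, -0.287]
ft_force: [-1.0, 4.2, 2.4]
gripper_width: 18.6
grasp_force: 1.7
```

drive_tool(steps=[[0.22,-0.009,-0.024,0,-0.0096],[0.22,0,0,0,0]])

```text
time: 13.48
eef_pos: [589.9, 91.5, 46.5]
tcp_rot: [-3.141, -0.001, -0.318]
ft_force: [-0.4, 4.2, 3.1]
gripper_width: 19.0
grasp_force: 1.9
```

drive_tool(steps=[[0.22,-0.009,-0.024,0,-0.0096],[0.22,0,0,0,0]])

```text
time: 13.72
eef_pos: [589.3, 89.8, 46.4]
tcp_rot: [-3.141, -0.001, -0.349]
ft_force: [-0.6, 4.4, 2.7]
gripper_width: 18.7
grasp_force: 1.9
```

drive_tool(steps=[[0.22,-0.007,-0.015,0,-0.006],[0.22,0,0,0,0]])

```text
time: 13.98
eef_pos: [588.9, 88.9, 46.4]
tcp_rot: [-3.141, -0.001, -0.367]
ft_force: [1.0, 3.4, 3.3]
gripper_width: 18.6
grasp_force: 1.9
```

drive_tool(steps=[[0.22,-0.007,-0.015,0,-0.006],[0.22,0,0,0,0]])

```text
time: 14.22
eef_pos: [588.5, 87.9, 46.4]
tcp_rot: [-3.141, -0.001, -0.386]
ft_force: [2.2, 3.9, 4.0]
gripper_width: 19.0
grasp_force: 1.9
```

drive_tool(steps=[[0.22,-0.007,-0.015,0,-0.006],[0.22,0,0,0,0]])

```text
time: 14.48
eef_pos: [588.0, 87.1, 46.4]
tcp_rot: [-3.141, -0.001, -0.405]
ft_force: [2.0, 3.4, 3.0]
gripper_width: 18.7
grasp_force: 1.9
```

drive_tool(steps=[[0.22,-0.007,-0.015,0,-0.006],[0.22,0,0,0,0]])

```text
time: 14.72
eef_pos: [587.6, 86.2, 46.3]
tcp_rot: [-3.141, -0.001, -0.424]
ft_force: [3.0, 2.8, 3.5]
gripper_width: 18.9
grasp_force: 2.0
```

drive_tool(steps=[[0.22,-0.008,-0.015,0,-0.006],[0.22,0,0,0,0]])

```text
time: 14.98
eef_pos: [587.0, 85.2, 46.3]
tcp_rot: [-3.141, -0.0, -0.443]
ft_force: [2.0, 2.5, 3.1]
gripper_width: 18.6
grasp_force: 2.0
```

drive_tool(steps=[[0.22,-0.008,-0.015,0,-0.006],[0.22,0,0,0,0]])

```text
time: 15.22
eef_pos: [586.5, 84.5, 46.3]
tcp_rot: [-3.141, -0.0, -0.462]
ft_force: [3.8, 3.6, 3.0]
gripper_width: 19.0
grasp_force: 2.3
```

drive_tool(steps=[[0.22,-0.008,-0.014,0,-0.006],[0.22,0,0,0,0]])

```text
time: 15.48
eef_pos: [586.3, 84.4, 46.3]
tcp_rot: [-3.14, -0.0, -0.481]
ft_force: [4.4, 6.7, 1.6]
gripper_width: 18.9
grasp_force: 3.8
```

drive_tool(steps=[[0.22,-0.008,-0.014,0,-0.006],[0.22,0,0,0,0]])

```text
time: 15.72
eef_pos: [586.1, 84.2, 46.3]
tcp_rot: [-3.139, -0.0, -0.5]
ft_force: [4.5, 8.9, 1.6]
gripper_width: 18.7
grasp_force: 4.8
```

drive_tool(steps=[[0.22,-0.008,-0.014,0,0],[0.22,0,0,0,0]])

```text
time: 15.98
eef_pos: [585.9, 83.9, 46.3]
tcp_rot: [-3.138, -0.001, -0.5]
ft_force: [6.0, 10.1, 0.1]
gripper_width: 18.6
grasp_force: 5.8
```

drive_tool(steps=[[0.22,-0.008,-0.014,0,0],[0.22,0,0,0,0],[0.22,0,0,0,0],[0.22,0,0,0,0]])

```text
time: 16.48
eef_pos: [585.8, 83.5, 46.3]
tcp_rot: [-3.137, -0.001, -0.5]
ft_force: [7.4, 12.2, -1.0]
gripper_width: 18.7
grasp_force: 6.7
```

drive_tool(steps=[[0.22,0.013,0.024,0,0],[0.22,0.013,0.024,0,0],[0.22,0.008,0.014,0,0],[0.22,0,0,0,0]])

```text
time: 16.98
eef_pos: [585.2, 84.4, 45.3]
tcp_rot: [3.14, 0.002, -0.499]
ft_force: [0.8, 0.8, 0.4]
gripper_width: 18.6
grasp_force: 0.7
```

drive_tool(steps=[[0.22,0.005,0.012,0,0],[0.32,0,0,0,0],[0.32,0,0,0,0],[0.32,0,0,0.1,0],[0.32,0,0,0.4,0],[0.32,0,0,0.8,0],[0.32,0,0,0.8,0],[0.32,-0.3,0.6,0.5,0],[0.32,-0.3,0.8,0,0],[0.32,-0.3,0.8,0,0],[0.32,-0.3,0.8,0,0],[0.32,0,0,0,0]])

```text
time: 18.48
eef_pos: [513.4, 268.5, 202.8]
tcp_rot: [-3.141, 0.0, -0.495]
ft_force: [-0.6, -0.5, 0.2]
gripper_width: 27.4
grasp_force: 0.0
```

Run:
```python
from h import *
a=snap('top','t6')['color'][120:265,168:332]; print(observe()['ft_force'])
cv2.imwrite('pics/c6.png',cv2.resize(a,None,fx=4,fy=4,interpolation=2))
```

```text
[-0.50427275 -0.3770483  -0.65352648]
```

View pics/c6.png

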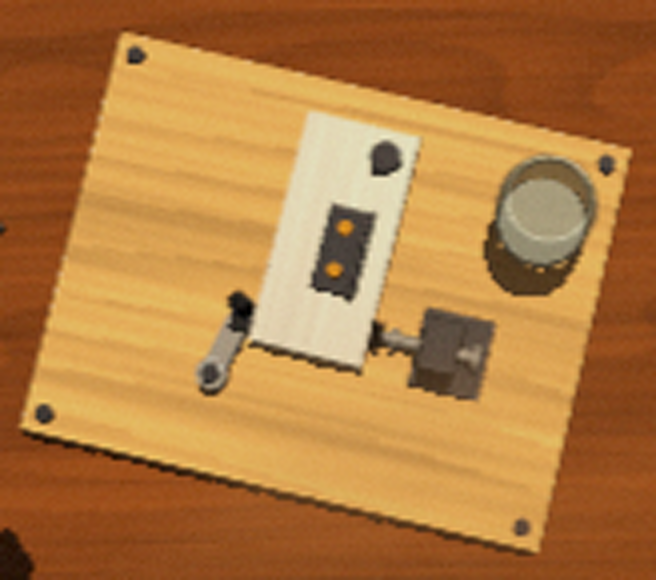

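The picture shows the keeper's tip at crop (240, 308), against the plate's left edge. The plate's right edge meets the pad at (373, 337), and the arm is clear, so I'm handing in.

```bash
python3 -c "
from h import *
print(robot.hand_in())"
```

```text
the job is handed in; nothing more can be done
None
```

I pushed the plate home, held it on the stop for about 1.4 s at an estimated 12–13 N, and swung the keeper in against the pushed edge. In the last picture the plate still touches the pad, and I handed in at about 18.5 s of the 72 s; the judge returned no verdict.

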